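# Reset the tripped counter power box by feel

### The arm

A 7-joint arm with a two-finger parallel gripper is mounted at the origin on a cart in front of the work surface, level with it; the furniture and walls round the work are solid. World frame = base frame: x ahead of the robot, y to its left, z up, the work surface at z = 0. Lengths are in mm, angles in rad, forces in N, time in s.
With the tool pointing down it reaches from about 425 to 1025 mm from the base axis. Payload 3.6 kg.
Tool frame: the origin (TCP) lies midway between the tips of the shut fingers; the grasp point (between the pads) lies 19 mm behind it; z points along the fingers, y is the line along which they close (so a half turn about z gives the same grasp; the last joint's range is limited). The gripper opens to 85 mm and grips with 20 to 120 N. Pads are 22 mm wide; open, the fingers measure 114 mm over their backs; the gripper's body (76 mm by 85 mm) begins 54 mm behind the grasp point. The pads swing forward as they close: fully open they stand 13 mm farther back than shut.
Start: joints at [1.052, 0.591, 0.048, 1.609, -0.033, 0.943, -0.034], TCP at [298.802, -660.566, 231.302] pointing down, gripper open.
Joint ranges: [-2.69, 2.69], [-0.47, 2.24], [-1.27, 1.36], [0.19, 2.51], [-1.53, 4.68], [0.08, 2.07], [-3.09, 3.09]. Speed limits (rad/s): [2.57, 2.57, 3.14, 3.14, 3.14, 3.14, 3.14].

### API

Orientations are given as a unit quaternion [w, x, y, z].
In Python, from cell import ctrl gives the robot as it stands. The module is installed in compiled form; this text tells all that it offers.
- The arm moves only by the shell command python3 -m crank 'ROWS' [OPENING] [FORCE]. ROWS is a JSON object whose one key "steps" holds a list of rows, each an object of numbers: "tx", "ty", "tz": the shift along the tool's x, y, z in units of 30 mm (1.0 is 30 mm); "wx", "wy", "wz": the turn, a rotation vector about the tool's x, y, z in units of 5 degrees (1.0 is 5 degrees). A call has 1 to 10 rows; each row shifts and turns the commanded pose from where the row before left it, along the tool's axes as they then stand; what a row does not reach is not made up. A row lasts 1/8 s, in which the tool goes at most 62.5 mm and 10.7 degrees, less where a joint would pass 70% of its speed; a pose out of reach is approached as far as the arm can. A call is refused whole if a number of a shift passes 1 or a number of a turn 1, either way. A call with a gripper value outside its range is refused whole. OPENING is the opening, from 0 (shut) to 1 (fully open), set as the call begins (- or left out, the last holds). The fingers move at their own pace and stop on an object; FORCE is the grip in N (left out, the last holds). Time passes only in rows, so rows that do not move let the fingers close. It gives the time, the measured TCP pose, the force, the opening and the grip force at its end, in the units of the state.
- ctrl.observe(): the state, without advancing time (a new reading comes with each control period).
- ctrl.grab_frame(name): name is "side" or "top"; returns a dict with "frame" (384x512x3 uint8, red, green, blue), "depth" (384x512 float32, mm along the optical axis (not along the pixel's ray), 0 where there is no reading), "vertical_fov" (degrees; the focal length in pixels is half the picture's height over the tangent of half this angle, whatever the lens; pixels are square), "cx", "cy" (the principal point, pixels), "origin" and "orientation" of the camera in the world. Camera axes: x right, y up, looking along -z (the intrinsics and any distortion apply to the point x, -y, -z); pixel columns grow to the right and rows downward; lengths in mm; the calibration is good to about 2 mm. A picture is of the moment at which its call begins.
- ctrl.sign_off(): hands the job in; it is judged then, once.
The state is a dict: "t": time; "qpos": joint angles; "qd": joint speeds; "effort": joint torques, N m; "eef_pos": TCP position; "eef_rot": TCP orientation; "contact_force": force on the tool from outside, world axes, zero at the start; "wrist_torque": the same for the moment, N m; "width": finger opening in mm; "gripper_force": force on a finger pad.
Only numpy, scipy, OpenCV 4.12 (cv2) and the standard library are available. Lean on these libraries where they do the work, as an engineer would, in place of code of your own. Each camera call takes 0.05 s, during which the arm holds its last target. There are 200 camera calls.

### The job

The power box on the counter has tripped and its three reset buttons have popped out; one circuit is sound again, the other two still have the fault. Lift the clear splash lid back out of the way and press the buttons slowly, one at a time: the sound one pushes back firmly, then snaps over and stays in, so ease off as soon as it has snapped; one that stays soft must be let out again before it is half-way in, because pushing it on would put the fault back on the line. When the sound one is in, shut the lid fully, working gently and without disturbing the things that stand round the box.

Things in the scene. Friction and masses are not known exactly. Their poses are not given: they have to be found in the camera images.
- power_box: Counter power box, fixed: grey housing 108 (x) by 215 (y) by 45 mm high, leads at its right end running into a desk grommet (to y = -182). Origin: centre of its underside, on the worktop; z up, -x its front (robot side), +y left seen from the front. Under its lid three reset buttons stand in a row along y on its flat top, at x = -14 mm, 55 mm apart.
- place_1 (a point): Left button's place (+y): point on the box's top, on the button's axis; axes as power_box. Each button is a round black cap, 19 mm diameter, in a steel nut and a black collar of 33 mm diameter that reach 8.5 to 11.5 mm above this point. A popped-out cap's top stands 26 to 29 mm above this point, differing by button and start: find it by touch.
- place_2 (a point): Middle button's place, otherwise as place_1. The three buttons look alike and are dealt anew to the three places at every start; nothing tells beforehand which is the sound one.
- place_3 (a point): Right button's place (-y), otherwise as place_1.
- splash_lid (a joint): Angle (rad) of the clear splash lid over the buttons, a hood 80 mm deep (x), 196 mm wide (y), 36 mm high, open below and at the back: 0 shut, grows as its front edge is lifted, stop at 1.85 (leaning back). Its stiff hinge (0.09 N m) holds it wherever it is left. Starts between 0 and 0.25.
- lid_hinge (a point): Middle of the lid's hinge line, which runs along power_box's y; 33 mm behind the box's centre, 45 mm above the worktop (the axis itself lies 1 mm higher).
- lid_tab (a point): Centre of the lid's finger tab, a grey rounded fin on the lid's top near its front edge: 10 mm thick (y), 20 mm (x), 26 mm high, centre 14 mm off the lid's outer face; lid shut, 66 mm in front of and 51 mm above lid_hinge. It swings with the lid (y stays along the hinge), so its ends can be pinched across y from above all the way.
- reset_k (a joint): Travel of one reset button: 0 popped out, grows as it is pushed in (m). A sound button takes about 2 N to start, rises to 7 N at 3 mm, gives way, breaks over at 8 mm and pulls itself in to its stop at 11 mm, where it stays; the stop yields about 1 mm for 14 N, and 12 mm of travel is too hard.
- reset_m (a joint): Travel of another reset button: 0 popped out, grows as it is pushed in (m). A faulty button takes about 2 N to start and stays soft, 0.2 N more for each mm (under 3 N at 5.5 mm, which is half-way; stop at 11 mm), without a snap, and comes back out when let go.
- reset_t (a joint): Travel of the remaining reset button: 0 popped out, grows as it is pushed in (m). Exactly one of the three is sound. The names do not go with the places.
- label_roll: Bystander, loose: roll of blank white labels, 69 mm diameter, 30 mm high, right of the box. Origin: centre of its underside.
- stamp: Bystander, loose: wooden hand stamp, 34 x 46 mm, 67 mm high, right of the box. Origin: centre of its underside.
- espresso_cup: Bystander, loose: white espresso cup with handle, 60 x 85 mm, 56 mm high, right of the box. Origin: centre of its underside.

How it is judged:
By the outcome, as a careful person would: the job done as asked, in the order asked, and still so for the second after the job is handed in, with the robot touching nothing.
It also fails if it takes over 67 s, if anything falls off the work surface, if the arm or the gripper's body presses on something with over 40 N, if the wrist force passes 120 N, or if a joint passes its speed limit or range.

## Working session

There is one attempt and no reset: what is moved stays moved. The work goes in short steps, Python scripts to look and compute and a shell command to move; the robot and the scene stay as the last step left them, time stands still between calls to the robot, and variables do not carry over. Pictures are saved under pics/ and viewed, at most 10 in all, crops included, and the job is handed in when it is done.

```bash
mkdir -p pics
cat > h.py <<'E'
import numpy as np,cv2
from cell import ctrl
from scipy.spatial.transform import Rotation as R
def rot(q): return R.from_quat([q[1],q[2],q[3],q[0]]).as_matrix()
def pts(g):
    d=g['depth'];h,w=d.shape
    f=h/2/np.tan(np.radians(g['vertical_fov'])/2)
    u,v=np.meshgrid(np.arange(w),np.arange(h))
    c=np.stack([(u-g['cx'])/f*d,-(v-g['cy'])/f*d,-d],-1)
    return c@rot(g['orientation']).T+np.array(g['origin'])
def grab(n):
    g=ctrl.grab_frame(n);g['P']=pts(g);return g
E
python3 - <<'E'
from h import *
import pickle
for n in('top','side'):
    g=grab(n);pickle.dump(g,open(n+'.pkl','wb'))
    cv2.imwrite(f'pics/{n}0.png',cv2.resize(g['frame'][:,:,::-1],(768,576)))
    print(n,{k:v for k,v in g.items() if k not in('frame','depth','P')})
print(ctrl.observe())
E
```

```text
top {'vertical_fov': 51.59399855504052, 'cx': 255.4444089836315, 'cy': 187.4640944954215, 'origin': array([ 364.69470315, -339.63544902,  943.29060666]), 'orientation': array([-0.6958798 , -0.04591237,  0.03058794,  0.71603612])}
side {'vertical_fov': 45.783170326951456, 'cx': 246.4012997356278, 'cy': 200.7336407493671, 'origin': array([  -70.88021826, -1136.340431  ,   521.55223399]), 'orientation': array([ 0.80307097,  0.51662419, -0.14980648, -0.25638739])}
{'t': 0.1, 'qpos': array([ 1.05251524,  0.59201785,  0.04834   ,  1.60975992, -0.03330803,
        0.94272445, -0.0336969 ]), 'qd': array([ 0.00193225, -0.00341455, -0.00062165, -0.00303313, -0.00220102,
        0.00058981,  0.00015955]), 'effort': array([ 4.87629353e-03, -5.50001335e+01,  1.55332122e+00, -1.98826772e+01,
        9.71419970e-03,  3.80828671e-03, -1.30272190e-05]), 'eef_pos': array([ 298.45021103, -659.85481942,  230.23838647]), 'eef_rot': array([-1.01259934e-03,  9.77524266e-01,  2.10820308e-01, -2.85106918e-04]), 'contact_force': array([1.21908582, 0.14202721, 0.75815433]), 'wrist_torque': array([ 0.0323434 ,  0.01215947, -0.06463086]), 'gripper_force': 0.0, 'width': 85.40609037371428}
```

View pics/top0.png

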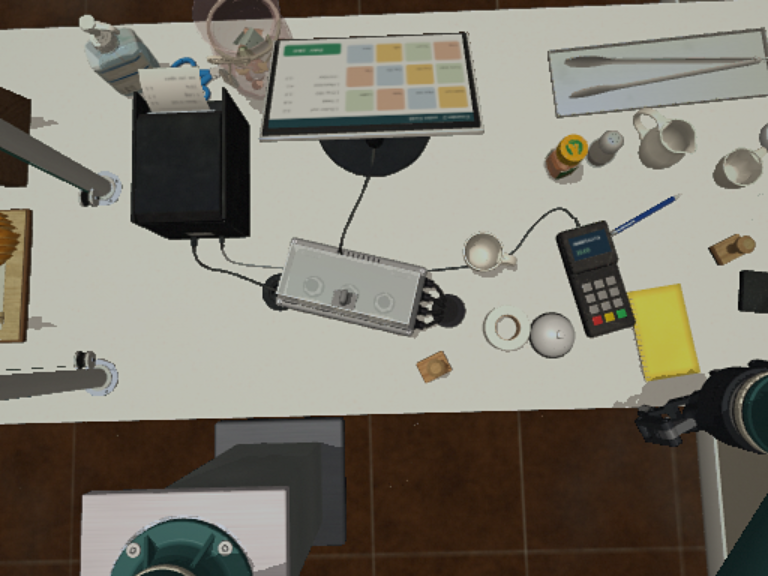

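View pics/side0.png

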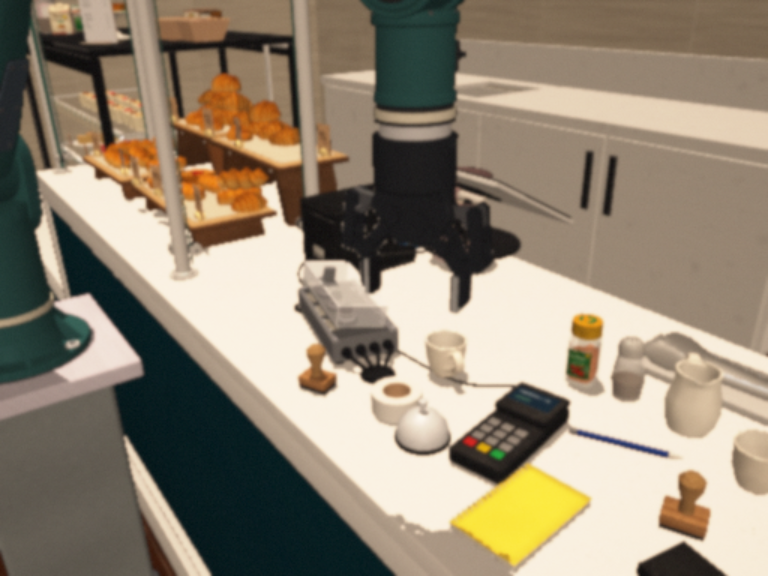

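The top view shows the box at about (352,288), the tab at (343,297) and the buttons at (313,285), (345,294) and (384,302). The roll (507,328), stamp (435,367) and cup (487,252) stand right of it. The monitor is behind the box and a guard post is at its left.

Run:
```python
from h import *
import pickle
g=pickle.load(open('top.pkl','rb'));P=g['P'];im=g['frame']
np.set_printoptions(suppress=True,linewidth=200,precision=0)
print('worktop z',P[235,150],P[150,350])
z=P[...,2]
reg=np.zeros(z.shape,bool);reg[150:230,170:300]=1
for lo,hi in((20,50),(40,50),(50,140)):
    m=(reg&(z>lo)&(z<hi)).astype(np.uint8)
    n,l,s,c=cv2.connectedComponentsWithStats(m)
    k=1+np.argmax(s[1:,4]);p=P[l==k]
    r=cv2.minAreaRect(p[:,:2].astype(np.float32))
    print(lo,hi,s[k],r,cv2.boxPoints(r).tolist(),np.median(p[:,2]),p[:,2].max())
for v in range(156,226,4): print(v,z[v,180:296:5])
cr=im[145:240,165:325,::-1]
cv2.imwrite('pics/crop.png',cv2.resize(cr,None,fx=5,fy=5,interpolation=cv2.INTER_CUBIC))
```

```text
worktop z [362. -67.   0.] [ 552. -551.   -4.]
20 50 [184 166 110  58 958] ((454.441162109375, -284.7543029785156), (242.30140686035156, 108.12813568115234), 75.21188354492188) [[371.2447814941406, -388.09246826171875], [475.7912902832031, -415.691650390625], [537.6375732421875, -181.4161376953125], [433.0910339355469, -153.81695556640625]] 42.596575553791524 48.292473811605646
40 50 [184 166 101  58 699] ((457.57135009765625, -272.22027587890625), (213.58358764648438, 107.2403793334961), 75.41312408447266) [[378.78424072265625, -362.06573486328125], [482.56793212890625, -389.073974609375], [536.3584594726562, -182.37481689453125], [432.57476806640625, -155.3665771484375]] 43.40952265330964 48.292473811605646
50 140 [ 184  150   96   70 3532] ((472.7001037597656, -275.4877014160156), (195.87445068359375, 122.60562896728516), 75.2340316772461) [[388.4604187011719, -354.56622314453125], [507.0169982910156, -385.81488037109375], [556.9398193359375, -196.4091796875], [438.3832092285156, -165.1605224609375]] 87.10411184629953 119.8453500908704
156 [-2. -1. -0. -0. -3. -3. -2. -1. -2. -2. 
[... 1210 characters left out ...]
5.  92.  94.  94. 116.  94.  93.  91.  91.  89.  89.  87.  89.  89.  23.  26.  21.   5.]
204 [-2.  1. 39. 42. 43. 64. 69. 81. 93. 97. 97. 97. 94. 92. 90. 92. 90. 89. 90. 42. 26. -0.  3. 10.]
208 [ 0.  0.  1. -2.  0. 31. 44. 44. 46. 65. 77. 87. 95. 94. 93. 92. 91. 93. 90. 45. 25. 25. 24.  7.]
212 [-1. -1. -1. -0. -1. -1. -1. -3. -2. 38. 45. 44. 65. 75. 85. 92. 93. 92. 94. 43. -0. -1. 12.  2.]
216 [ 1. -7. -2.  1. -1. -2. -2. -2. -5. -0. -2. -3. 39. 45. 43. 45. 66. 80. 90. 44. 27. 22.  0.  4.]
220 [-0.  1. -2. -1.  1.  0.  2. -4.  0. -3. -2. -0. -2. -2.  1. -0. 43. 42. 44. 40. -1. -1. -1.  1.]
224 [-2. -3.  2. -0.  0. -2. -2. -1. -1. -3.  0.  0. -2. -4. -2.  2. -1. -2.  2. -1. -3. -4. -3.  1.]
```

View pics/crop.png

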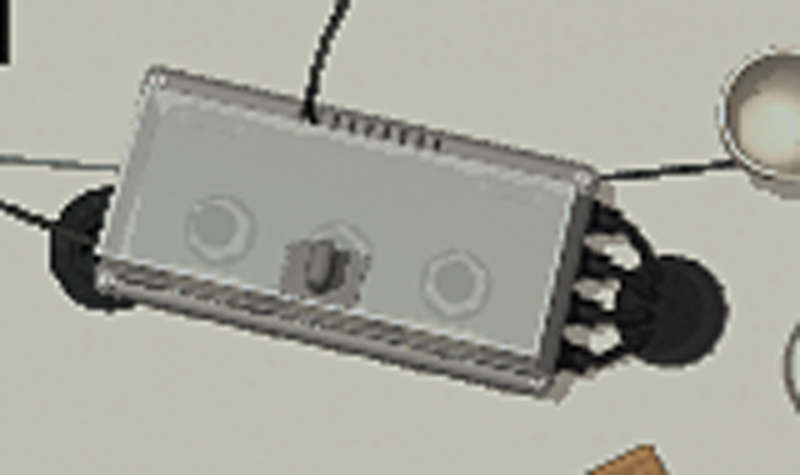

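The crop confirms the layout: tab at (325,267), caps at (218,228), about (335,245) and (455,280), with the lid slightly raised. The box measures 213.6 x 107 mm against 215 x 108 given, top at z≈44, centre (457.6,-272.2), yaw -14.6°. First I turn the tool, and measure the tab in the same turn.

```bash
cat >> h.py <<'E'
C=np.array([457.6,-272.2]);ex=np.array([.968,-.252]);ey=np.array([.252,.968])
def W(x,y,z): return np.r_[C+x*ex+y*ey,z]
def B(p): d=np.array(p)[:2]-C; return np.r_[d@ex,d@ey,p[2]]
def tab(th,off=0): # tab centre in box axes
    a=np.array([-66,50.]);c,s=np.cos(th),np.sin(th)
    return 33+a[0]*c+a[1]*s, 46-a[0]*s+a[1]*c
def go(x,y,z):
    o=ctrl.observe();d=W(x,y,z)-o['eef_pos'];M=rot(o['eef_rot'])
    # desired orientation: tool x=box x, tool y=-box y
    D=np.c_[np.r_[ex,0],np.r_[-ey,0],[0,0,-1]]
    print('t',round(o['t'],2),'B',B(o['eef_pos']).round(1),'units',(M.T@d/30).round(3),'turn',(np.degrees(R.from_matrix(M.T@D).as_rotvec())/5).round(2),'F',o['contact_force'].round(2),'w',round(o['width'],1),o['gripper_force'])
E
python3 - <<'E'
from h import *
import pickle
g=pickle.load(open('top.pkl','rb'));P=g['P']
m=(P[...,2]>104)&(P[...,2]<130);m[:150]=0;m[230:]=0;m[:,:170]=0;m[:,300:]=0
p=P[m];q=np.array([B(x) for x in p]);print(len(q),q.mean(0),q.min(0),q.max(0))
lid=(P[...,2]>60)&(P[...,2]<104);lid[:150]=0;lid[230:]=0;lid[:,:170]=0;lid[:,300:]=0
q=np.array([B(x) for x in P[lid]]);q=q[(q[:,0]>-30)&(q[:,0]<30)]
print(np.polyfit(q[:,0],q[:,2],1),'expect slope -tan th')
for th in(.1,.15,.2):print(th,tab(th))
E
python3 -m crank '{"steps":[{"wz":1},{"wz":1},{"wz":1},{"wz":1},{"wz":1},{"wz":1},{"wz":1},{"wz":0.8},{}]}' 0.5 40
python3 -c "
from h import *
go(-24,0,150)"
```

```text
85 [ 12.49916292   8.92148764 114.40988894] [-32.48604018  -4.28498133 104.20916486] [ 76.81334406  24.221438   119.84535009]
[-0.18580336 87.43033684] expect slope -tan th
0.1 (np.float64(-27.678604076008305), np.float64(102.33921376259195))
0.15 (np.float64(-24.786984520098823), np.float64(105.30147064005966))
0.2 (np.float64(-21.750927597768886), np.float64(108.11550472453612))
t 0.1 B [ -56.4 -415.4  230.2] units [  9.537 -10.084   2.695] turn [-0.02  0.01  7.79] F [1.22 0.14 0.76] w 85.4 0.0$.steps[0]: bad value
```

```bash
python3 -m crank '{"steps":[{"tx":0,"ty":0,"tz":0,"wx":0,"wy":0,"wz":1.0}]}' 0.5 40
python3 - <<'E'
from h import *
import pickle
g=pickle.load(open('top.pkl','rb'));P=g['P']
m=(P[...,2]>104)&(P[...,2]<130);m[:150]=0;m[230:]=0;m[:,:170]=0;m[:,300:]=0
q=np.array([B(x) for x in P[m]]);q=q[(q[:,0]<0)];print(len(q),q.mean(0),q.min(0),q.max(0))
go(-24,0,150)
E
```

```text
t: 0.22
eef_pos: [298.5, -660.1, 230.5]
eef_rot: [-0.001, 0.986, 0.167, -0.0]
contact_force: [0.4, -0.1, 0.8]
width: 69.9
gripper_force: 0.0
49 [-23.20094436   0.22921575 115.01756824] [-32.48604018  -4.28498133 105.14887406] [-13.02908022   5.73145338 119.15427542]
t 0.23 B [ -56.3 -415.6  230.5] units [  8.597 -10.907   2.7  ] turn [-0.02  0.01  6.76] F [ 0.37 -0.08  0.8 ] w 69.9 0.0
```

```bash
python3 -m crank '{"steps":[{"wz":1.0},{"wz":1.0},{"wz":1.0},{"wz":1.0},{"wz":1.0},{"wz":1.0},{"wz":0.8},{"wz":0.0},{"wz":0.0}]}' 0.5 40; python3 -c "
from h import *
go(-24,0,150)"
```

```text
t 0.23 B [ -56.3 -415.6  230.5] units [  8.597 -10.907   2.7  ] turn [-0.02  0.01  6.76] F [ 0.37 -0.08  0.8 ] w 69.9 0.0$.steps[0]: bad value
```

```bash
python3 -m crank '{"steps":[{"tx":0,"ty":0,"tz":0,"wx":0,"wy":0,"wz":1},{"tx":0,"ty":0,"tz":0,"wx":0,"wy":0,"wz":1},{"tx":0,"ty":0,"tz":0,"wx":0,"wy":0,"wz":1},{"tx":0,"ty":0,"tz":0,"wx":0,"wy":0,"wz":1},{"tx":0,"ty":0,"tz":0,"wx":0,"wy":0,"wz":1},{"tx":0,"ty":0,"tz":0,"wx":0,"wy":0,"wz":1},{"tx":0,"ty":0,"tz":0,"wx":0,"wy":0,"wz":0.8},{"tx":0,"ty":0,"tz":0,"wx":0,"wy":0,"wz":0},{"tx":0,"ty":0,"tz":0,"wx":0,"wy":0,"wz":0}]}' 0.5 40; python3 -c "
from h import *
go(-23.5,0,150)"
```

```text
t: 1.35
eef_pos: [298.8, -660.3, 231.0]
eef_rot: [-0.0, 0.992, -0.127, -0.0]
contact_force: [-0.6, 0.4, -0.2]
width: 42.8
gripper_force: 0.0
t 1.35 B [ -55.9 -415.7  231. ] units [  1.08  -13.853   2.704] turn [-0.01  0.   -0.  ] F [-0.58  0.35 -0.16] w 42.8 0.0
```

```bash
python3 -m crank '{"steps":[{"tx":0,"ty":-0.5,"tz":0,"wx":0,"wy":0,"wz":0},{"tx":0.1,"ty":-1,"tz":0,"wx":0,"wy":0,"wz":0},{"tx":0.2,"ty":-1,"tz":0,"wx":0,"wy":0,"wz":0},{"tx":0.2,"ty":-1,"tz":0,"wx":0,"wy":0,"wz":0},{"tx":0.2,"ty":-1,"tz":0,"wx":0,"wy":0,"wz":0},{"tx":0.2,"ty":-1,"tz":0,"wx":0,"wy":0,"wz":0},{"tx":0.18,"ty":-1,"tz":0,"wx":0,"wy":0,"wz":0},{"tx":0,"ty":-1,"tz":0,"wx":0,"wy":0,"wz":0},{"tx":0,"ty":-1,"tz":0,"wx":0,"wy":0,"wz":0},{"tx":0,"ty":-1,"tz":0,"wx":0,"wy":0,"wz":0}]}' && python3 -m crank '{"steps":[{"tx":0,"ty":-1,"tz":0,"wx":0,"wy":0,"wz":0},{"tx":0,"ty":-1,"tz":0,"wx":0,"wy":0,"wz":0},{"tx":0,"ty":-1,"tz":0.2,"wx":0,"wy":0,"wz":0},{"tx":0,"ty":-0.9,"tz":0.5,"wx":0,"wy":0,"wz":0},{"tx":0,"ty":-0.45,"tz":0.8,"wx":0,"wy":0,"wz":0},{"tx":0,"ty":0,"tz":0.7,"wx":0,"wy":0,"wz":0},{"tx":0,"ty":0,"tz":0.3,"wx":0,"wy":0,"wz":0},{"tx":0,"ty":0,"tz":0,"wx":0,"wy":0,"wz":0},{"tx":0,"ty":0,"tz":0,"wx":0,"wy":0,"wz":0}]}'; python3 -c "
from h import *
go(-23.5,0.2,98)
g=grab('top');cv2.imwrite('pics/top1.png',cv2.resize(g['frame'][120:260,130:330,::-1],None,fx=4,fy=4))"
```

```text
t: 2.6
eef_pos: [402.4, -390.9, 231.4]
eef_rot: [-0.0, 0.992, -0.127, 0.0]
contact_force: [0.6, -0.1, 0.1]
width: 42.9
gripper_force: 0.0
t: 3.72
eef_pos: [435.6, -267.2, 157.0]
eef_rot: [0.0, 0.992, -0.128, 0.001]
contact_force: [0.5, -0.4, 0.2]
width: 43.0
gripper_force: 0.0
t 3.73 B [-22.5  -0.7 157. ] units [-0.036 -0.031  1.967] turn [ 0.   -0.02 -0.02] F [ 0.48 -0.37  0.24] w 43.0 0.0
```

View pics/top1.png

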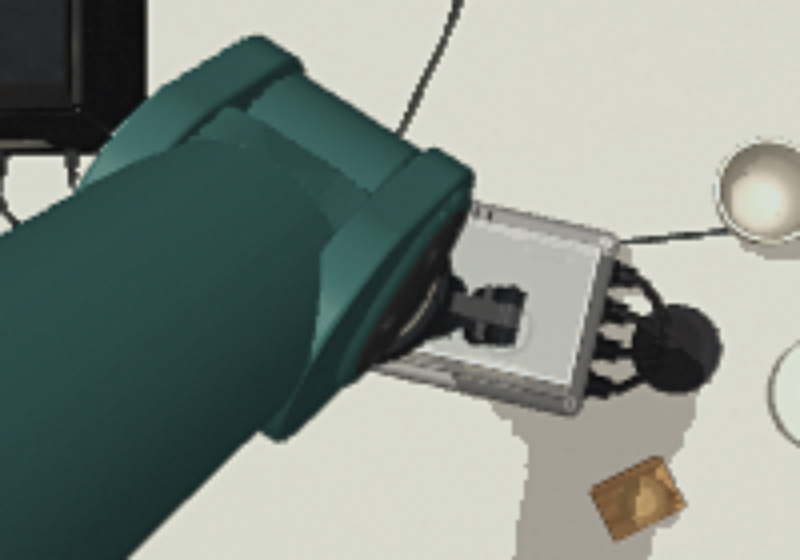

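The view shows the finger just right of the tab. The pose is on target, so I descend to TCP z≈97, pads over the tab and tips about 3–4 mm off the lid face, then close.

```bash
python3 -m crank '{"steps":[{"tx":-0.036,"ty":-0.03,"tz":0.4,"wx":0,"wy":0,"wz":0},{"tx":0,"ty":0,"tz":0.6,"wx":0,"wy":0,"wz":0},{"tx":0,"ty":0,"tz":0.5,"wx":0,"wy":0,"wz":0},{"tx":0,"ty":0,"tz":0.35,"wx":0,"wy":0,"wz":0},{"tx":0,"ty":0,"tz":0.13,"wx":0,"wy":0,"wz":0},{"tx":0,"ty":0,"tz":0,"wx":0,"wy":0,"wz":0}]}' 0.5 40 && python3 -m crank '{"steps":[{"tx":0,"ty":0,"tz":0,"wx":0,"wy":0,"wz":0},{"tx":0,"ty":0,"tz":0,"wx":0,"wy":0,"wz":0},{"tx":0,"ty":0,"tz":0,"wx":0,"wy":0,"wz":0},{"tx":0,"ty":0,"tz":0,"wx":0,"wy":0,"wz":0},{"tx":0,"ty":0,"tz":0,"wx":0,"wy":0,"wz":0}]}' 0 30; python3 -c "
from h import *
go(-23.5,0.2,97)
print(tab(.184))
p0=np.array(B(ctrl.observe()['eef_pos']))[[0,2]]+[0,19]-[33,46]
def at(a): # rotate grasp point
    c,s=np.cos(a),np.sin(a);return c*p0[0]+s*p0[1],-s*p0[0]+c*p0[1]
pr=p0
for a in np.arange(.1,1.65,.1):
    q=np.array(at(a));d=(q-pr)/30;print(round(a,2),'tx %.3f tz %.3f'%(d[0],-d[1]));pr=q"
```

```text
t: 4.53
eef_pos: [434.4, -265.7, 96.7]
eef_rot: [-0.0, 0.992, -0.128, -0.0]
contact_force: [-0.7, -0.4, 0.1]
width: 42.8
gripper_force: 0.0
t: 5.15
eef_pos: [434.7, -264.9, 97.2]
eef_rot: [-0.0, 0.992, -0.127, 0.0]
contact_force: [1.0, 4.2, 5.7]
width: 9.2
gripper_force: 35.1
t 5.15 B [-24.    1.3  97.2] units [0.017 0.036 0.005] turn [-0.01  0.   -0.01] F [1.   4.15 5.73] w 9.2 35.134751200675964
(np.float64(-22.73772530049242), np.float64(107.23157664413719))
0.1 tx 0.243 tz -0.178
0.2 tx 0.260 tz -0.153
0.3 tx 0.274 tz -0.126
0.4 tx 0.285 tz -0.098
0.5 tx 0.293 tz -0.069
0.6 tx 0.299 tz -0.040
0.7 tx 0.301 tz -0.010
0.8 tx 0.301 tz 0.020
0.9 tx 0.297 tz 0.050
1.0 tx 0.291 tz 0.080
1.1 tx 0.281 tz 0.108
1.2 tx 0.269 tz 0.136
1.3 tx 0.254 tz 0.162
1.4 tx 0.237 tz 0.186
1.5 tx 0.217 tz 0.209
1.6 tx 0.195 tz 0.230
```

Grasped (9.2 mm, 35 N). The rotation acts about the tab centre (TCP + 10 mm), so I recompute the arc for that point.

```bash
python3 -c "
import numpy as np
p0=np.array([-57,61.2]);pr=p0
for a in np.arange(.1,1.6,.1):
    c,s=np.cos(a),np.sin(a);q=np.array([c*p0[0]+s*p0[1],-s*p0[0]+c*p0[1]]);d=(q-pr)/30;print(round(a,2),'tx %.2f tz %.2f'%(d[0],-d[1]-.005),q+[33,36]);pr=q"
```

```text
0.1 tx 0.21 tz -0.18 [-17.60543232 102.58475966]
0.2 tx 0.23 tz -0.16 [-10.70523189 107.30422642]
0.3 tx 0.24 tz -0.14 [ -3.36834323 111.31124491]
0.4 tx 0.26 tz -0.11 [  4.33192589 114.56577834]
0.5 tx 0.27 tz -0.09 [ 12.31863693 117.03530849]
0.6 tx 0.27 tz -0.06 [ 20.51198932 118.69516062]
0.7 tx 0.28 tz -0.03 [ 28.83011778 119.52875003]
0.8 tx 0.28 tz -0.00 [ 37.18991033 119.52774779]
0.9 tx 0.28 tz 0.02 [ 45.50783868 118.69216391]
1.0 tx 0.27 tz 0.05 [ 53.70079284 117.03034725]
1.1 tx 0.27 tz 0.08 [ 61.68691151 114.55890215]
1.2 tx 0.26 tz 0.10 [ 69.38640006 111.30252247]
1.3 tx 0.24 tz 0.13 [ 76.72232772 107.29374488]
1.4 tx 0.23 tz 0.15 [ 83.62139633 102.57262375]
1.5 tx 0.21 tz 0.17 [90.01467269 97.18633098]
```

```bash
python3 -m crank '{"steps":[{"tx":0.21,"ty":0,"tz":-0.18,"wx":0,"wy":0,"wz":0},{"tx":0.23,"ty":0,"tz":-0.16,"wx":0,"wy":0,"wz":0},{"tx":0.24,"ty":0,"tz":-0.14,"wx":0,"wy":0,"wz":0},{"tx":0.26,"ty":0,"tz":-0.11,"wx":0,"wy":0,"wz":0},{"tx":0.27,"ty":0,"tz":-0.09,"wx":0,"wy":0,"wz":0},{"tx":0,"ty":0,"tz":0,"wx":0,"wy":0,"wz":0}]}'; python3 -c "
from h import *
go(12.3,1,117)"
```

```text
t: 5.9
eef_pos: [470.4, -274.4, 117.5]
eef_rot: [-0.0, 0.992, -0.127, 0.0]
contact_force: [-0.1, 4.7, -4.8]
width: 9.4
gripper_force: 31.1
t 5.9 B [ 12.9   1.1 117.5] units [-0.021  0.003  0.017] turn [-0.01 -0.   -0.01] F [-0.12  4.67 -4.84] w 9.4 31.128847897052765
```

```bash
python3 -m crank '{"steps":[{"tx":0.27,"ty":0.01,"tz":-0.06,"wx":0,"wy":0,"wz":0},{"tx":0.28,"ty":0.01,"tz":-0.03,"wx":0,"wy":0,"wz":0},{"tx":0.28,"ty":0.01,"tz":0,"wx":0,"wy":0,"wz":0},{"tx":0.28,"ty":0,"tz":0.02,"wx":0,"wy":0,"wz":0},{"tx":0.27,"ty":0,"tz":0.05,"wx":0,"wy":0,"wz":0},{"tx":0,"ty":0,"tz":0,"wx":0,"wy":0,"wz":0}]}'; python3 -m crank '{"steps":[{"tx":0.27,"ty":0,"tz":0.08,"wx":0,"wy":0,"wz":0},{"tx":0.26,"ty":0,"tz":0.1,"wx":0,"wy":0,"wz":0},{"tx":0.24,"ty":0,"tz":0.13,"wx":0,"wy":0,"wz":0},{"tx":0.23,"ty":0,"tz":0.15,"wx":0,"wy":0,"wz":0},{"tx":0.21,"ty":0,"tz":0.17,"wx":0,"wy":0,"wz":0},{"tx":0,"ty":0,"tz":0,"wx":0,"wy":0,"wz":0}]}'; python3 -c "
from h import *
go(90,1,99)"
```

```text
t: 6.65
eef_pos: [510.3, -285.0, 118.3]
eef_rot: [-0.001, 0.992, -0.127, 0.0]
contact_force: [-0.4, 5.8, -2.1]
width: 9.4
gripper_force: 30.4
t: 7.4
eef_pos: [547.7, -294.9, 100.3]
eef_rot: [-0.0, 0.992, -0.127, 0.002]
contact_force: [-0.1, 5.4, 0.2]
width: 9.1
gripper_force: 30.4
t 7.4 B [ 92.9   0.8 100.3] units [-0.096 -0.008  0.044] turn [-0.01 -0.05  0.  ] F [-0.14  5.35  0.21] w 9.1 30.436532199382782
```

```bash
python3 -m crank '{"steps":[{"tx":0,"ty":0,"tz":0,"wx":0,"wy":0,"wz":0},{"tx":0,"ty":0,"tz":0,"wx":0,"wy":0,"wz":0},{"tx":0.1,"ty":0,"tz":0,"wx":0,"wy":0,"wz":0},{"tx":0.05,"ty":0,"tz":-0.2,"wx":0,"wy":0,"wz":0},{"tx":0.05,"ty":0,"tz":-0.5,"wx":0,"wy":0,"wz":0},{"tx":0,"ty":0,"tz":-0.9,"wx":0,"wy":0,"wz":0},{"tx":0,"ty":0,"tz":-1,"wx":0,"wy":0,"wz":0},{"tx":-0.3,"ty":0,"tz":-0.6,"wx":0,"wy":0,"wz":0},{"tx":-0.7,"ty":0,"tz":-0.2,"wx":0,"wy":0,"wz":0},{"tx":-1,"ty":0,"tz":0,"wx":0,"wy":0,"wz":0}]}' 0.5 30 && python3 -m crank '{"steps":[{"tx":-1,"ty":0,"tz":0,"wx":0,"wy":0,"wz":0},{"tx":-0.5,"ty":0,"tz":0,"wx":0,"wy":0,"wz":0},{"tx":-0.27,"ty":0,"tz":0,"wx":0,"wy":0,"wz":0},{"tx":0,"ty":0,"tz":0,"wx":0,"wy":0,"wz":0},{"tx":0,"ty":0,"tz":0,"wx":0,"wy":0,"wz":0}]}' 0 30
python3 - <<'E'
from h import *
go(-14,0,84)
g=grab('top');t=g['frame'][120:250,150:330,::-1]
s=grab('side');s=s['frame'][150:280,160:340,::-1]
cv2.imwrite('pics/two.png',cv2.resize(np.hstack([t,s]),(800,289),interpolation=cv2.INTER_CUBIC))
P=g['P'];z=P[...,2]
q=np.array([np.r_[B(P[v,u]),u,v] for v in range(150,225) for u in range(175,300)])
q=q[(abs(q[:,1])<100)&(abs(q[:,0]+14)<20)&(q[:,2]>62)&(q[:,2]<82)]
for y in(55,0,-55):
    k=q[abs(q[:,1]-y)<18];print(y,len(k),np.median(k,0) if len(k) else '')
E
```

```text
t: 8.65
eef_pos: [492.1, -281.7, 202.1]
eef_rot: [0.0, 0.992, -0.127, 0.001]
contact_force: [-1.0, 0.7, 0.2]
width: 42.4
gripper_force: 0.0
t: 9.28
eef_pos: [442.2, -268.5, 201.1]
eef_rot: [0.0, 0.992, -0.127, 0.001]
contact_force: [0.5, 0.5, 0.2]
width: -0.1
gripper_force: 0.0
t 9.28 B [-15.8  -0.3 201.1] units [ 0.056 -0.013  3.904] turn [ 0.   -0.01 -0.01] F [0.47 0.49 0.17] w -0.1 0.0
55 0 
0 0 
-55 45 [-15.89719289 -56.06255727  71.01021586 256.         202.        ]
```

View pics/two.png

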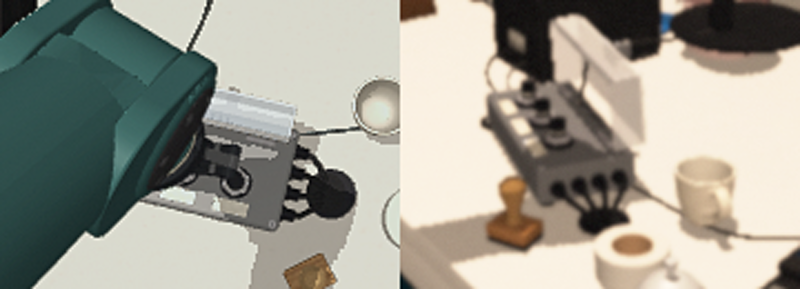

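The lid stands open (side panel, (600,80)), and the caps are free with the gripper clear. I start with the middle button and descend to just above its cap.

```bash
cat >> h.py <<'E'
def feel(n=5):
    f=[];p=[]
    for _ in range(n):
        ctrl.grab_frame('top');o=ctrl.observe();f.append(o['contact_force']);p.append(B(o['eef_pos']))
    print('t',round(o['t'],2),'B',np.mean(p,0).round(2),'F',np.mean(f,0).round(2),'sd',np.std(f,0).round(2))
E
python3 -m crank '{"steps":[{"tx":0.02,"ty":0,"tz":0.5,"wx":0,"wy":0,"wz":0},{"tx":0,"ty":0,"tz":1,"wx":0,"wy":0,"wz":0},{"tx":0,"ty":0,"tz":1,"wx":0,"wy":0,"wz":0},{"tx":0,"ty":0,"tz":0.8,"wx":0,"wy":0,"wz":0},{"tx":0,"ty":0,"tz":0.5,"wx":0,"wy":0,"wz":0},{"tx":0,"ty":0,"tz":0.2,"wx":0,"wy":0,"wz":0},{"tx":0,"ty":0,"tz":0,"wx":0,"wy":0,"wz":0},{"tx":0,"ty":0,"tz":0,"wx":0,"wy":0,"wz":0}]}'; python3 -c "
from h import *
feel(6)"
python3 -m crank '{"steps":[{"tx":0,"ty":0,"tz":0.07,"wx":0,"wy":0,"wz":0},{"tx":0,"ty":0,"tz":0,"wx":0,"wy":0,"wz":0}]}'; python3 -c "
from h import *
feel(4)"
```

```text
t: 10.38
eef_pos: [442.0, -268.8, 81.7]
eef_rot: [0.0, 0.992, -0.128, 0.001]
contact_force: [-0.3, 0.2, 0.1]
width: -0.1
gripper_force: 0.0
t 10.68 B [-16.11  -0.49  81.6 ] F [0.15 0.1  0.03] sd [0.43 0.34 0.74]
t: 10.92
eef_pos: [441.4, -268.3, 78.7]
eef_rot: [-0.0, 0.992, -0.128, -0.0]
contact_force: [0.2, -0.2, 0.4]
width: -0.0
gripper_force: 0.0
t 11.12 B [-16.6   -0.38  78.81] F [-0.42 -0.4  -0.24] sd [0.45 0.12 0.49]
```

```bash
python3 -m crank '{"steps":[{"tx":0.04,"ty":0,"tz":0.12,"wx":0,"wy":0,"wz":0},{"tx":0,"ty":0,"tz":0,"wx":0,"wy":0,"wz":0}]}' >/dev/null; python3 -c "
from h import *
feel(4)"; python3 -m crank '{"steps":[{"tx":0,"ty":0,"tz":0.05,"wx":0,"wy":0,"wz":0},{"tx":0,"ty":0,"tz":0,"wx":0,"wy":0,"wz":0}]}' >/dev/null; python3 -c "
from h import *
feel(6)"
```

```text
t 11.57 B [-15.38  -0.37  75.18] F [-0.01 -0.04 -0.4 ] sd [0.48 0.43 0.27]
t 12.12 B [-15.34  -0.4   73.79] F [-0.48 -0.12  0.23] sd [0.37 0.48 0.35]
```

```bash
python3 -m crank '{"steps":[{"tx":0,"ty":0,"tz":0.05,"wx":0,"wy":0,"wz":0},{"tx":0,"ty":0,"tz":0,"wx":0,"wy":0,"wz":0}]}' >/dev/null; python3 -c "
from h import *
feel(6)";  python3 -m crank '{"steps":[{"tx":0,"ty":0,"tz":0.05,"wx":0,"wy":0,"wz":0},{"tx":0,"ty":0,"tz":0,"wx":0,"wy":0,"wz":0}]}' >/dev/null; python3 -c "
from h import *
feel(6)"
```

```text
t 12.68 B [-15.22  -0.43  72.33] F [ 0.26 -0.52  0.64] sd [0.43 0.49 0.34]
t 13.22 B [-15.23  -0.43  70.84] F [ 0.45 -0.17  1.86] sd [0.47 0.48 0.53]
```

```bash
python3 -m crank '{"steps":[{"tx":0,"ty":0,"tz":0.04,"wx":0,"wy":0,"wz":0},{"tx":0,"ty":0,"tz":0,"wx":0,"wy":0,"wz":0}]}' >/dev/null; python3 -c "
from h import *
feel(6)"
```

```text
t 13.78 B [-15.23  -0.41  69.62] F [ 0.66 -0.01  2.48] sd [0.33 0.44 0.47]
```

```bash
python3 -m crank '{"steps":[{"tx":0,"ty":0,"tz":0.035,"wx":0,"wy":0,"wz":0},{"tx":0,"ty":0,"tz":0,"wx":0,"wy":0,"wz":0}]}' >/dev/null; python3 -c "
from h import *
feel(8)"
```

```text
t 14.43 B [-15.24  -0.42  68.56] F [ 0.35 -0.12  2.4 ] sd [0.41 0.45 0.4 ]
```

The middle button is soft (2.4 N after about 3 mm), so it is faulty. I let it out and move to the right one.

```bash
python3 -m crank '{"steps":[{"tx":0,"ty":0,"tz":-0.1,"wx":0,"wy":0,"wz":0},{"tx":0,"ty":0,"tz":-0.3,"wx":0,"wy":0,"wz":0},{"tx":0,"ty":0.2,"tz":-0.4,"wx":0,"wy":0,"wz":0},{"tx":0,"ty":0.8,"tz":0,"wx":0,"wy":0,"wz":0},{"tx":0,"ty":0.6,"tz":0,"wx":0,"wy":0,"wz":0},{"tx":0,"ty":0.24,"tz":0.2,"wx":0,"wy":0,"wz":0},{"tx":0,"ty":0,"tz":0.25,"wx":0,"wy":0,"wz":0},{"tx":0,"ty":0,"tz":0.08,"wx":0,"wy":0,"wz":0},{"tx":0,"ty":0,"tz":0,"wx":0,"wy":0,"wz":0},{"tx":0,"ty":0,"tz":0,"wx":0,"wy":0,"wz":0}]}' >/dev/null; python3 -c "
from h import *
feel(4)"; python3 -m crank '{"steps":[{"tx":0,"ty":0,"tz":0.05,"wx":0,"wy":0,"wz":0},{"tx":0,"ty":0,"tz":0,"wx":0,"wy":0,"wz":0}]}' >/dev/null; python3 -c "
from h import *
feel(6)"
```

```text
t 15.88 B [-15.24 -55.36  76.77] F [ 0.14 -0.26 -0.25] sd [0.23 0.4  0.34]
t 16.43 B [-15.41 -55.63  75.14] F [-0.06 -0.    0.11] sd [0.56 0.62 0.56]
```

```bash
for i in 1; do python3 -m crank '{"steps":[{"tx":0,"ty":0,"tz":0.05,"wx":0,"wy":0,"wz":0},{"tx":0,"ty":0,"tz":0,"wx":0,"wy":0,"wz":0}]}' >/dev/null; done; python3 -c "
from h import *
feel(6)"; python3 -m crank '{"steps":[{"tx":0,"ty":0,"tz":0.05,"wx":0,"wy":0,"wz":0},{"tx":0,"ty":0,"tz":0,"wx":0,"wy":0,"wz":0}]}' >/dev/null; python3 -c "
from h import *
feel(6)"
```

```text
t 16.98 B [-15.41 -55.6   73.62] F [0.03 0.09 0.14] sd [0.41 0.83 0.39]
t 17.52 B [-15.28 -55.67  72.36] F [-0.42  0.33  3.97] sd [0.69 0.43 0.28]
```

```bash
python3 -m crank '{"steps":[{"tx":0,"ty":0,"tz":0.05,"wx":0,"wy":0,"wz":0},{"tx":0,"ty":0,"tz":0,"wx":0,"wy":0,"wz":0}]}' >/dev/null; python3 -c "
from h import *
feel(6)"
```

```text
t 18.07 B [-15.28 -55.67  70.83] F [-0.93  0.21  5.95] sd [0.31 0.56 0.6 ]
```

It pushes back firmly (6 N), so this is the sound one. I continue slowly towards the snap at about 8 mm (z≈65.2).

```bash
python3 -m crank '{"steps":[{"tx":0,"ty":0,"tz":0.03,"wx":0,"wy":0,"wz":0},{"tx":0,"ty":0,"tz":0.03,"wx":0,"wy":0,"wz":0},{"tx":0,"ty":0,"tz":0.03,"wx":0,"wy":0,"wz":0},{"tx":0,"ty":0,"tz":0.03,"wx":0,"wy":0,"wz":0},{"tx":0,"ty":0,"tz":0,"wx":0,"wy":0,"wz":0}]}' >/dev/null; python3 -c "
from h import *
feel(5)"; python3 -m crank '{"steps":[{"tx":0,"ty":0,"tz":0.03,"wx":0,"wy":0,"wz":0},{"tx":0,"ty":0,"tz":0.02,"wx":0,"wy":0,"wz":0},{"tx":0,"ty":0,"tz":0,"wx":0,"wy":0,"wz":0}]}' >/dev/null; python3 -c "
from h import *
feel(5)"
```

```text
t 18.95 B [-15.28 -55.66  67.  ] F [-0.08  0.04  3.54] sd [0.6  0.55 0.57]
t 19.57 B [-15.7  -55.46  65.31] F [-0.22  0.17  0.13] sd [1.11 0.43 0.2 ]
```

```bash
python3 -m crank '{"steps":[{"tx":0,"ty":0,"tz":0.025,"wx":0,"wy":0,"wz":0},{"tx":0,"ty":0,"tz":0.02,"wx":0,"wy":0,"wz":0},{"tx":0,"ty":0,"tz":0,"wx":0,"wy":0,"wz":0}]}' >/dev/null; python3 -c "
from h import *
feel(6)"
```

```text
t 20.25 B [-15.4  -55.62  64.2 ] F [ 0.22 -0.25 -0.09] sd [0.43 0.14 0.33]
```

It snapped: no force at 9 mm of travel. I rise and check the cap heights by depth.

```bash
python3 -m crank '{"steps":[{"tx":0,"ty":0,"tz":-0.2,"wx":0,"wy":0,"wz":0},{"tx":0,"ty":0,"tz":-0.7,"wx":0,"wy":0,"wz":0},{"tx":0,"ty":-0.5,"tz":-1,"wx":0,"wy":0,"wz":0},{"tx":0,"ty":-1,"tz":-1,"wx":0,"wy":0,"wz":0},{"tx":0,"ty":-0.37,"tz":-1,"wx":0,"wy":0,"wz":0},{"tx":0,"ty":0,"tz":-0.6,"wx":0,"wy":0,"wz":0},{"tx":0,"ty":0,"tz":0,"wx":0,"wy":0,"wz":0},{"tx":0,"ty":0,"tz":0,"wx":0,"wy":0,"wz":0}]}' 0.5 30
python3 - <<'E'
from h import *
g=grab('top');s=grab('side')
for n,G in(('top',g),('side',s)):
    P=G['P'].reshape(-1,3);d=P[:,:2]-C;q=np.c_[d@ex,d@ey,P[:,2]]
    for y in(55,0,-55):
        k=q[(np.hypot(q[:,0]+15,q[:,1]-y)<9)&(q[:,2]>40)&(q[:,2]<85)];print(n,y,len(k),np.percentile(k[:,2],[10,50,90]).round(1) if len(k) else '')
    k=q[(q[:,0]>20)&(q[:,0]<120)&(abs(q[:,1])<110)&(q[:,2]>60)&(q[:,2]<150)]
    if n=='side':
        t=k[(abs(k[:,1])<6)];print(len(k),k.mean(0))
        e=q[(q[:,0]>25)&(q[:,0]<75)&(q[:,1]<-20)&(q[:,1]>-95)&(q[:,2]>60)&(q[:,2]<140)]
        for z in range(60,140,10):
            b=e[(e[:,2]>z)&(e[:,2]<=z+10)];print(z,len(b),b[:,0].mean().round(1) if len(b) else '')
go(92,0,99)
a=g['frame'][120:250,150:330,::-1];b=s['frame'][150:280,160:340,::-1]
cv2.imwrite('pics/two2.png',cv2.resize(np.hstack([a,b]),(800,289),interpolation=cv2.INTER_CUBIC))
E
```

```text
t: 21.25
eef_pos: [442.4, -267.7, 198.8]
eef_rot: [-0.0, 0.992, -0.128, -0.0]
contact_force: [-0.9, 0.4, -0.7]
width: 42.8
gripper_force: 0.0
top 55 0 
top 0 1 [53.8 53.8 53.8]
top -55 37 [58.3 60.6 62.5]
side 55 38 [55.9 66.2 73. ]
side 0 44 [54.6 64.3 72.3]
side -55 28 [57.  61.3 62.6]
1208 [ 49.83200975 -18.92575129 105.14109738]
60 0 
70 1 50.3
80 0 
90 0 
100 0 
110 2 43.3
120 209 45.6
130 0 
t 21.35 B [-16.1   0.4 198.3] units [3.612 0.009 3.301] turn [-0.    0.02 -0.02] F [ 0.38 -0.61  0.52] w 42.6 0.0
```

View pics/two2.png

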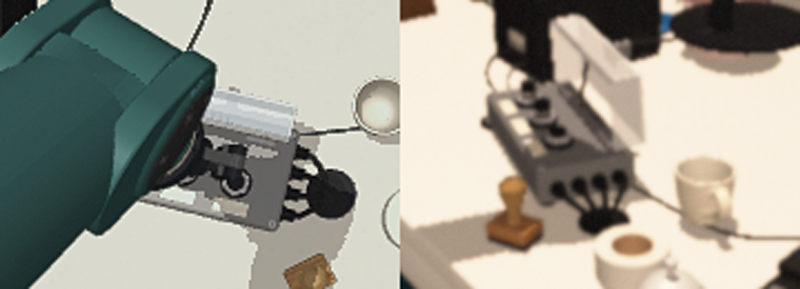

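The right cap stands at z≈61 (in) and the others at about 73 (out); the lid and bystanders are unchanged. Next I re-grasp the tab.

```bash
python3 -m crank '{"steps":[{"tx":0.5,"ty":0,"tz":0,"wx":0,"wy":0,"wz":0},{"tx":1,"ty":0,"tz":0,"wx":0,"wy":0,"wz":0},{"tx":1,"ty":0,"tz":0,"wx":0,"wy":0,"wz":0},{"tx":0.8,"ty":0,"tz":0.1,"wx":0,"wy":0,"wz":0},{"tx":0.45,"ty":0,"tz":0.4,"wx":0,"wy":0,"wz":0},{"tx":0.05,"ty":0,"tz":0.8,"wx":0,"wy":0,"wz":0},{"tx":0,"ty":0,"tz":0.8,"wx":0,"wy":0,"wz":0},{"tx":0,"ty":0,"tz":0.2,"wx":0,"wy":0,"wz":0},{"tx":0,"ty":0,"tz":0,"wx":0,"wy":0,"wz":0},{"tx":0,"ty":0,"tz":0,"wx":0,"wy":0,"wz":0}]}' 0.5 30 >/dev/null; python3 -c "
from h import *
go(97.5,0.5,101)"
```

```text
t 22.6 B [9.93e+01 1.00e-01 1.31e+02] units [-0.06  -0.013  0.999] turn [ 0.   -0.02 -0.01] F [-0.12 -0.29 -0.45] w 42.6 0.0
```

```bash
python3 -m crank '{"steps":[{"tx":-0.04,"ty":-0.01,"tz":0.3,"wx":0,"wy":0,"wz":0},{"tx":0,"ty":0,"tz":0.4,"wx":0,"wy":0,"wz":0},{"tx":0,"ty":0,"tz":0.28,"wx":0,"wy":0,"wz":0},{"tx":-0.14,"ty":0,"tz":0,"wx":0,"wy":0,"wz":0},{"tx":0,"ty":0,"tz":0,"wx":0,"wy":0,"wz":0}]}' 0.5 30; python3 -m crank '{"steps":[{"tx":0,"ty":0,"tz":0,"wx":0,"wy":0,"wz":0},{"tx":0,"ty":0,"tz":0,"wx":0,"wy":0,"wz":0},{"tx":0,"ty":0,"tz":0,"wx":0,"wy":0,"wz":0},{"tx":0,"ty":0,"tz":0,"wx":0,"wy":0,"wz":0},{"tx":0,"ty":0,"tz":0,"wx":0,"wy":0,"wz":0}]}' 0 30; python3 -c "
from h import *
go(93,0.5,100)"
```

```text
t: 23.22
eef_pos: [547.4, -295.0, 100.7]
eef_rot: [-0.0, 0.992, -0.128, -0.0]
contact_force: [-0.1, -0.1, -0.8]
width: 42.4
gripper_force: 0.0
t: 23.85
eef_pos: [548.6, -295.0, 101.1]
eef_rot: [0.0, 0.992, -0.128, 0.0]
contact_force: [1.2, 1.4, 3.0]
width: 9.2
gripper_force: 32.5
t 23.85 B [ 93.8   0.8 101.1] units [-0.025  0.012  0.036] turn [-0.   -0.01 -0.01] F [1.15 1.43 2.99] w 9.2 32.49685049057007
```

Grasped again. I now run the arc in reverse.

```bash
python3 -m crank '{"steps":[{"tx":-0.21,"ty":0,"tz":-0.17,"wx":0,"wy":0,"wz":0},{"tx":-0.23,"ty":0,"tz":-0.15,"wx":0,"wy":0,"wz":0},{"tx":-0.24,"ty":0,"tz":-0.13,"wx":0,"wy":0,"wz":0},{"tx":-0.26,"ty":0,"tz":-0.1,"wx":0,"wy":0,"wz":0},{"tx":-0.27,"ty":0,"tz":-0.08,"wx":0,"wy":0,"wz":0},{"tx":-0.27,"ty":0,"tz":-0.05,"wx":0,"wy":0,"wz":0},{"tx":-0.28,"ty":0,"tz":-0.02,"wx":0,"wy":0,"wz":0},{"tx":-0.28,"ty":0,"tz":0,"wx":0,"wy":0,"wz":0},{"tx":0,"ty":0,"tz":0,"wx":0,"wy":0,"wz":0}]}'; python3 -c "
from h import *
go(29,0.5,120)"
```

```text
t: 24.98
eef_pos: [488.5, -279.1, 122.6]
eef_rot: [-0.0, 0.992, -0.128, 0.0]
contact_force: [1.5, 3.2, 4.5]
width: 9.3
gripper_force: 33.0
t 24.98 B [ 31.7   1.1 122.6] units [-0.088  0.019  0.087] turn [-0.01  0.   -0.02] F [1.53 3.18 4.48] w 9.3 32.97588765621185
```

```bash
python3 -m crank '{"steps":[{"tx":-0.3,"ty":0.01,"tz":0.05,"wx":0,"wy":0,"wz":0},{"tx":-0.3,"ty":0.01,"tz":0.08,"wx":0,"wy":0,"wz":0},{"tx":-0.28,"ty":0,"tz":0.1,"wx":0,"wy":0,"wz":0},{"tx":-0.27,"ty":0,"tz":0.12,"wx":0,"wy":0,"wz":0},{"tx":-0.25,"ty":0,"tz":0.14,"wx":0,"wy":0,"wz":0},{"tx":-0.23,"ty":0,"tz":0.16,"wx":0,"wy":0,"wz":0},{"tx":0,"ty":0,"tz":0,"wx":0,"wy":0,"wz":0}]}'; python3 -c "
from h import *
go(-24,0.5,97)
th=0
print([ (th,np.round(tab(th),1)) for th in (0,.05,.1,.15,.2,.25)])"
```

```text
t: 25.85
eef_pos: [439.5, -266.2, 102.3]
eef_rot: [-0.001, 0.992, -0.127, -0.002]
contact_force: [1.2, 4.7, 6.1]
width: 9.1
gripper_force: 37.6
t 25.85 B [-19.1   1.3 102.3] units [-0.164  0.026  0.179] turn [-0.02  0.05 -0.01] F [1.15 4.74 6.11] w 9.1 37.57081747055054
[(0, array([-33.,  96.])), (0.05, array([-30.4,  99.2])), (0.1, array([-27.7, 102.3])), (0.15, array([-24.8, 105.3])), (0.2, array([-21.8, 108.1])), (0.25, array([-18.6, 110.8]))]
```

```bash
python3 -m crank '{"steps":[{"tx":-0.1,"ty":0.01,"tz":0.09,"wx":0,"wy":0,"wz":0},{"tx":-0.1,"ty":0.01,"tz":0.09,"wx":0,"wy":0,"wz":0},{"tx":-0.09,"ty":0,"tz":0.1,"wx":0,"wy":0,"wz":0},{"tx":-0.09,"ty":0,"tz":0.1,"wx":0,"wy":0,"wz":0},{"tx":-0.08,"ty":0,"tz":0.1,"wx":0,"wy":0,"wz":0},{"tx":0,"ty":0,"tz":0,"wx":0,"wy":0,"wz":0},{"tx":0,"ty":0,"tz":0,"wx":0,"wy":0,"wz":0}]}'; python3 -c "
from h import *
feel(4)"; python3 -m crank '{"steps":[{"tx":0,"ty":0,"tz":0.04,"wx":0,"wy":0,"wz":0},{"tx":0,"ty":0,"tz":0,"wx":0,"wy":0,"wz":0}]}' >/dev/null; python3 -c "
from h import *
feel(4)"
```

```text
t: 26.72
eef_pos: [425.0, -262.4, 87.6]
eef_rot: [-0.002, 0.992, -0.127, -0.003]
contact_force: [-1.1, 5.9, 6.0]
width: 9.4
gripper_force: 39.1
t 26.93 B [-34.05   1.32  87.62] F [-0.73  6.32  5.48] sd [0.4  0.69 0.24]
t 27.38 B [-34.46   1.32  87.05] F [-2.27  7.5  13.17] sd [0.23 0.45 0.2 ]
```

Force rose sharply at the shut position, so the lid is against its stop. I release, rise and check.

```bash
python3 -m crank '{"steps":[{"tx":0,"ty":0,"tz":0,"wx":0,"wy":0,"wz":0},{"tx":0,"ty":0,"tz":0,"wx":0,"wy":0,"wz":0},{"tx":0,"ty":0,"tz":0,"wx":0,"wy":0,"wz":0},{"tx":0,"ty":0,"tz":-0.2,"wx":0,"wy":0,"wz":0},{"tx":0,"ty":0,"tz":-0.5,"wx":0,"wy":0,"wz":0},{"tx":0,"ty":0,"tz":-0.9,"wx":0,"wy":0,"wz":0},{"tx":0,"ty":0,"tz":-1,"wx":0,"wy":0,"wz":0},{"tx":0,"ty":0,"tz":-1,"wx":0,"wy":0,"wz":0},{"tx":0,"ty":0,"tz":-0.6,"wx":0,"wy":0,"wz":0},{"tx":0,"ty":0,"tz":-0.2,"wx":0,"wy":0,"wz":0}]}' 0.5 30
python3 - <<'E'
from h import *
g=grab('top');s=grab('side')
for n,G in(('top',g),('side',s)):
    P=G['P'].reshape(-1,3);d=P[:,:2]-C;q=np.c_[d@ex,d@ey,P[:,2]]
    k=q[(q[:,0]>-35)&(q[:,0]<25)&(q[:,1]<-15)&(q[:,1]>-92)&(q[:,2]>72)&(q[:,2]<100)]
    print(n,len(k),np.polyfit(k[:,0],k[:,2],1) if len(k)>5 else '')
    t=q[(q[:,0]>-50)&(q[:,0]<0)&(abs(q[:,1])<12)&(q[:,2]>88)&(q[:,2]<125)]
    print(len(t),t.mean(0).round(1) if len(t) else '',t.max(0) if len(t) else '')
go(-33,0,118)
a=g['frame'][120:250,150:330,::-1];b=s['frame'][150:280,160:340,::-1]
cv2.imwrite('pics/two3.png',cv2.resize(np.hstack([a,b]),(800,289),interpolation=cv2.INTER_CUBIC))
E
```

```text
t: 28.62
eef_pos: [428.5, -265.2, 220.7]
eef_rot: [0.0, 0.992, -0.128, 0.002]
contact_force: [0.1, 0.2, -0.1]
width: 42.4
gripper_force: 0.0
top 646 [3.38832596e-03 8.08578851e+01]
0  
side 362 [-2.64474196e-03  8.17612550e+01]
67 [-32.9  -3.7  98.7] [-23.50365953   2.57780523 109.10640072]
t 28.73 B [-30.4  -0.4 219.6] units [-0.094 -0.014  3.387] turn [ 0.   -0.02 -0.01] F [ 0.56  0.5  -0.64] w 42.6 0.0
```

View pics/two3.png

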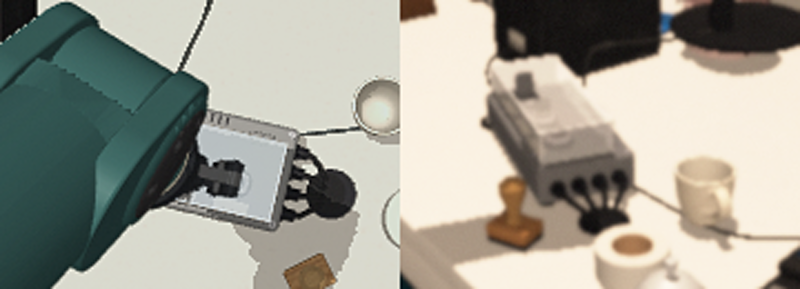

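The lid lies flat (slope within ±0.003, outer face at z≈81, tab top at 109 as expected when shut). The gripper is clear and the stamp, cup and roll are where they were.

```bash
python3 -c "
from cell import ctrl
print(ctrl.sign_off())"
```

```text
the job is handed in; nothing more can be done
None
```

The right-hand button was the sound one: it snapped in and stayed in; the middle one was soft and let out again after about 3 mm, the left one was never touched, the lid is shut, and the job was handed in at about 29 s.

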